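Dry fit-up of a pair of post feet before tacking

ROBOT

A 6-joint arm with a two-finger parallel gripper is mounted at the origin on the work surface. World frame = base frame: x ahead of the robot, y to its left, z up, the work surface at z = 0. Lengths are in m, angles in rad, forces in N, time in s.
With the tool pointing down it reaches from about 0.35 to 0.975 m from the base axis. Payload 4.9 kg.
Tool frame: the origin (TCP) lies at the very end of the fingers, on their centre line; the grasp point (between the pads) lies 19 mm behind it; z points along the fingers, y is the line along which they close (so a half turn about z gives the same grasp; the last joint's range is limited). The gripper opens to 85 mm and grips with 20 to 120 N. Pads are 22 mm wide; open, the fingers measure 114 mm over their backs; the gripper's body (76 mm by 85 mm) begins 54 mm behind the grasp point. The pads swing forward as they close: fully open they stand 13 mm farther back than shut.
Start: joints at [-1.243, 0.053, 1.613, -0, 1.476, -0.119], TCP at [0.27, -0.564, 0.231] pointing down, gripper open.
Joint ranges: [-3.01, 3.01], [-1.01, 2.22], [0.06, 2.58], [-1.02, 4.17], [0.09, 2.62], [-3.14, 3.14]. Speed limits (rad/s): [2.57, 2.57, 3.14, 3.14, 3.14, 3.14].

INTERFACE

Orientations are given as [roll, pitch, yaw] about the fixed x, y, z axes, in that order (R = Rz(yaw) Ry(pitch) Rx(roll)).
In Python, from station import robot gives the robot as it stands.
- The arm moves only by the shell command python3 -m handwheel 'ROWS' [FORCE]. ROWS is JSON, a list of rows, each an object with "travel": the shift along the tool's x, y, z in m, a list of three; "yaw": the turn about the tool's z in degrees; "grip": the closure, from -1 (fully open) to 1 (shut). In form: [{"travel": [tx, ty, tz], "yaw": yaw, "grip": grip}, ...]. A call has 1 to 12 rows; each row is the pose to reach, as a shift and turn from the pose commanded when the call began, along the tool's axes at that moment; what a row does not reach only later rows make up. A row lasts 1/8 s, in which the tool goes at most 62.5 mm and 10.7 degrees, less where a joint would pass 70% of its speed; a pose out of reach is approached as far as the arm can. A call with a gripper value outside its range is refused whole. The fingers move at their own pace and stop on an object; FORCE is the grip in N (left out, the last holds). Time passes only in rows, so rows that repeat a pose let the fingers close. It gives the time, the measured TCP pose, the force, the opening and the grip force at its end, in the units of the state.
- robot.get_obs(): the state, without advancing time (a new reading comes with each control period).
- robot.read_camera(name): name is "scene" or "side" or "wrist"; returns a dict with "pixels" (400x640x3 uint8, red, green, blue), "camera_matrix" (3x3 intrinsics, pixels), "eye" and "orientation" of the camera in the world; the wrist camera has in their place "mount" (4x4, takes a point from camera to tool coordinates, whose origin is the TCP and whose axes are the flange's). Camera axes: x right, y down, z forward; pixel columns grow to the right and rows downward; lengths in m; the calibration is good to about 2 mm. A picture is of the moment at which its call begins: read the wrist's pose just before it. There is no depth.
- robot.job_done(): hands the job in; it is judged then, once.
The state is a dict: "clock": time; "joint_pos": joint angles; "qd": joint speeds; "effort": joint torques, N m; "tool_pos": TCP position; "tcp_rot": TCP orientation; "contact_force": force on the tool from outside, world axes, zero at the start; "ft_torque": the same for the moment, N m; "gripper_width": finger opening in m; "grip_force": force on a finger pad.
Only numpy, scipy, OpenCV 4.12 (cv2) and the standard library are available. Lean on these libraries where they do the work, as an engineer would, in place of code of your own. Each camera call takes 0.05 s, during which the arm holds its last target. There are 200 camera calls.

TASK

Lay out this weldment ready for tacking: stand the square tube upright in the middle of the square foot plate with its sides parallel to the plate's, stand the pipe upright in the middle of the round foot plate, and lay the rectangular tie tube flat on the fit-up plate halfway between the two feet, in line with them. Then lay the loose square cap plate on top of the square tube, centred and squared up with it and the foot. Leave the hammer, the tin and the brush where they are.

Things in the scene. Friction and masses are not known exactly. Their poses are not given: they have to be found in the camera images.
- square_tube_mid (a point): Centre (half-way up) of the loose square steel tube: a short length 50 x 50 mm, 60 mm tall, 4 mm wall, open at top and bottom, standing on end on the bench. z along the tube, x and y square to its sides. About 0.34 kg.
- pipe_mid (a point): Centre (half-way up) of the loose round steel pipe stub: 50 mm outside diameter, 60 mm tall, 5 mm wall, open at both ends, standing on end on the bench. z along the pipe. About 0.33 kg.
- cap_plate_mid (a point): Centre (half-way up) of the loose steel cap plate: a plain square plate 60 x 60 mm, 10 mm thick, no holes, lying flat on the bench. x and y square to its edges. About 0.27 kg.
- tie_tube_mid (a point): Centre (half-way up) of the loose tie tube: a length of rectangular steel tube lying flat on the bench, 110 mm long along its y axis, 30 mm wide along its x axis, 25 mm high along z, 3 mm wall. About 0.25 kg.
- square_foot: Square foot plate, fixed: steel, 90 x 90 mm, 10 mm thick, a small dark bolt hole near each corner (only drawn, flush with the top face), clamped on one half of the fit-up plate. Origin at the centre of its underside, which is 8 mm above the bench, so its top face is 18 mm above the bench; x and y square to its edges. Which half it is on changes from start to start.
- round_foot: Round foot plate, fixed: steel disc of 90 mm diameter, 10 mm thick, four dark bolt holes (only drawn, flush with the top face) round its edge, clamped on the other half of the fit-up plate. Origin at the centre of its underside, 8 mm above the bench; its top face is 18 mm above the bench.
- fitup_plate: Fit-up plate, fixed flat on the bench: dark steel strip 350 mm long along its y axis, 120 mm wide along x, 8 mm thick. Origin at the centre of its underside (on the bench). The centres of the two foot plates lie on its long centre line, 115 mm either side of its centre, so 140 mm of it is free between the feet.
- hammer: Bystander: a hammer lying on the bench beyond the fit-up plate as seen from the robot; leave it. Origin below its middle.
- tin: Bystander: a small closed tin, 60 mm diameter, 90 mm tall, standing on the bench beyond the fit-up plate; leave it. Origin at the centre of its base.
- brush: Bystander: a hand brush lying on the bench between the robot and the fit-up plate; leave it. Origin below its middle.
Mind the look-alikes: they are no part of the job. Of the things shaped like the part that bears cap_plate_mid, the bare steel one is meant. What is shaped like the part that bears square_tube_mid but green is not meant.

How it is judged:
At the end, for the whole second after the job is handed in: Tube upright on square foot and pipe upright on round foot, each within 10 mm of centre; tie tube on the fit-up plate within 12 mm of midway, along and across; cap flat on the tube within 10 mm; tube and cap square to the foot, tie in line, within 8 degrees; all at rest (horizontal distance between square_tube_mid and square_foot below 0.01 m and z of square_tube_mid in the frame of square_foot between 0.036 and 0.044 m and angle between the z axis of each of square_tube_mid, cap_plate_mid and the z axis of square_foot, either way round below 0.06 rad and (angle between the x axis of square_tube_mid and the x axis of square_foot, either way round below 0.14 rad or angle between the x axis of square_tube_mid and the y axis of square_foot, either way round below 0.14 rad) and horizontal distance between pipe_mid and round_foot below 0.01 m and z of pipe_mid in the frame of round_foot between 0.036 and 0.044 m and angle between the z axis of pipe_mid and the z axis of round_foot, either way round below 0.06 rad and horizontal distance between cap_plate_mid and square_tube_mid below 0.01 m and z of cap_plate_mid in the frame of square_foot between 0.071 and 0.079 m and (angle between the x axis of cap_plate_mid and the x axis of square_foot, either way round below 0.14 rad or angle between the x axis of cap_plate_mid and the y axis of square_foot, either way round below 0.14 rad) and x of tie_tube_mid in the frame of fitup_plate between -0.012 and 0.012 m and y of tie_tube_mid in the frame of fitup_plate between -0.012 and 0.012 m and z of tie_tube_mid in the frame of fitup_plate between 0.0155 and 0.0255 m and angle between the y axis of tie_tube_mid and the y axis of fitup_plate, either way round below 0.14 rad and linear speed of each of square_tube, pipe, cap_plate, tie_tube below 0.01 m/s and angular speed of each of square_tube, pipe, cap_plate, tie_tube below 0.1 rad/s); the robot touches nothing.
It fails at once if the hammer is shifted by more than 20 mm (distance of hammer from where it was at the start of the episode above 0.02 m).
It fails at once if the tin is shifted by more than 20 mm (distance of tin from where it was at the start of the episode above 0.02 m).
It fails at once if the brush is shifted by more than 20 mm (distance of brush from where it was at the start of the episode above 0.02 m).
It also fails if it takes over 109 s, if anything falls off the work surface, if the arm or the gripper's body presses on something with over 40 N, if the wrist force passes 120 N, or if a joint passes its speed limit or range.

## Working session

There is one attempt and no reset: what is moved stays moved. The work goes in short steps, Python scripts to look and compute and a shell command to move; the robot and the scene stay as the last step left them, time stands still between calls to the robot, and variables do not carry over. Pictures are saved under pics/ and viewed, at most 17 in all, crops included, and the job is handed in when it is done.

```bash
mkdir -p pics; cat > h.py <<'E'
import numpy as np,cv2
from station import robot
from scipy.spatial.transform import Rotation as R
def rotm(o):
    o=np.array(o,float)
    if o.shape==(3,3): return o
    if o.size==3: return R.from_euler('xyz',o).as_matrix()
    return R.from_quat(o).as_matrix()
def snap(name,fn):
    s=robot.get_obs(); c=robot.read_camera(name)
    cv2.imwrite('pics/'+fn,c['pixels'][:,:,::-1])
    if name=='wrist':
        T=np.eye(4);T[:3,:3]=rotm(s['tcp_rot']);T[:3,3]=s['tool_pos'];M=T@np.array(c['mount'])
        Rm,e=M[:3,:3],M[:3,3]
    else: Rm,e=rotm(c['orientation']),np.array(c['eye'])
    K=np.array(c['camera_matrix'])
    np.savez('pics/'+fn+'.npz',K=K,R=Rm,e=e)
def w(fn,pts,z):
    d=np.load('pics/'+fn+'.npz'); out=[]
    zs=np.broadcast_to(z,(len(pts),))
    for p,zz in zip(pts,zs):
        r=d['R']@np.linalg.solve(d['K'],[p[0],p[1],1]); out.append(d['e']+r*(zz-d['e'][2])/r[2])
    return np.array(out)
def px(fn,P):
    d=np.load('pics/'+fn+'.npz'); q=(np.array(P)-d['e'])@d['R']@d['K'].T
    return q[:,:2]/q[:,2:]
E
python3 - <<'E'
from h import *
print(robot.get_obs())
for n in('scene','side','wrist'):
    snap(n,n+'0.png'); d=np.load('pics/'+n+'0.png.npz'); print(n,d['e'],d['R'].round(3).tolist(),d['K'][0])
E
```

```text
{'clock': 0.0, 'joint_pos': array([-1.24298859e+00,  5.33552256e-02,  1.61430163e+00, -1.28359099e-05,
        1.47600147e+00, -1.18995623e-01]), 'qd': array([ 1.90992825e-05,  1.38071980e-03, -7.76314575e-04,  7.26307375e-04,
        6.29645281e-04, -2.16190460e-03]), 'effort': array([-7.57034340e-04, -3.93681800e+01, -3.70180464e+01, -1.99612364e-04,
        6.94152943e-03,  9.63327125e-06]), 'tool_pos': array([ 0.26984931, -0.56304778,  0.23005947]), 'tcp_rot': array([-3.13954007e+00, -2.32541257e-04,  4.46804354e-01]), 'contact_force': array([-0.06317495, -1.02640553, -0.26752454]), 'ft_torque': array([0.00445246, 0.0372911 , 0.01443294]), 'grip_force': 0.0, 'gripper_width': 0.08547949791355294}
scene [1.18075762 0.01716231 1.09736398] [[-0.082, 0.857, -0.509], [0.997, 0.072, -0.038], [0.004, -0.511, -0.86]] [466.89626544   0.         325.96849136]
side [0.29722657 0.90700961 0.60155239] [[-0.959, -0.144, 0.244], [-0.283, 0.46, -0.842], [0.009, -0.876, -0.482]] [454.90155161   0.         323.71956291]
wrist [ 0.33756982 -0.53136588  0.37196197] [[0.433, -0.862, -0.264], [-0.901, -0.415, -0.125], [-0.002, 0.292, -0.956]] [331.79930975   0.         318.97691139]
```

View pics/scene0.png

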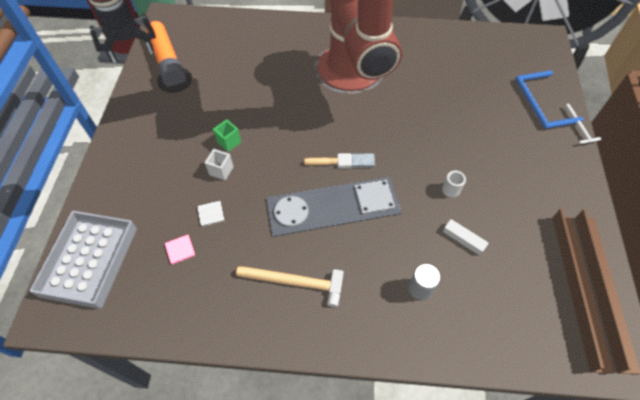

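View pics/side0.png

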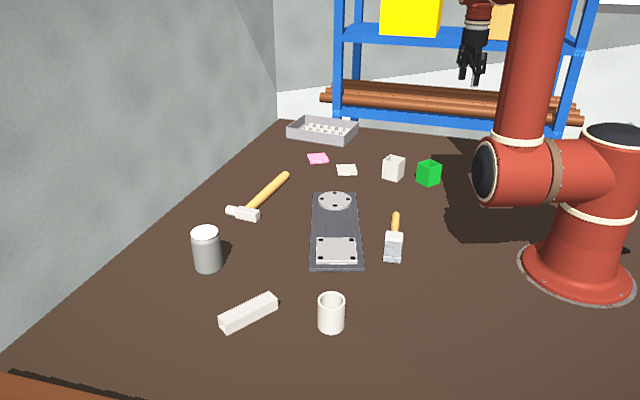

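The scene view shows the square tube at (219,165) with the green decoy behind it, the bare cap at (211,213), a pink decoy, the round foot at (292,211), the square foot at (376,197), the pipe at (454,184) and the tie at (466,237). I'll enlarge it.

```bash
python3 - <<'E'
import cv2
a=cv2.imread('pics/scene0.png')[140:260,190:500]
cv2.imwrite('pics/c1.png',cv2.resize(a[:, :110],None,fx=5,fy=5,interpolation=cv2.INTER_CUBIC)[:600])
cv2.imwrite('pics/c2.png',cv2.resize(a[:, 70:],None,fx=3.3333,fy=3.3333,interpolation=cv2.INTER_CUBIC))
E
```

```text
(no output)
```

View pics/c1.png

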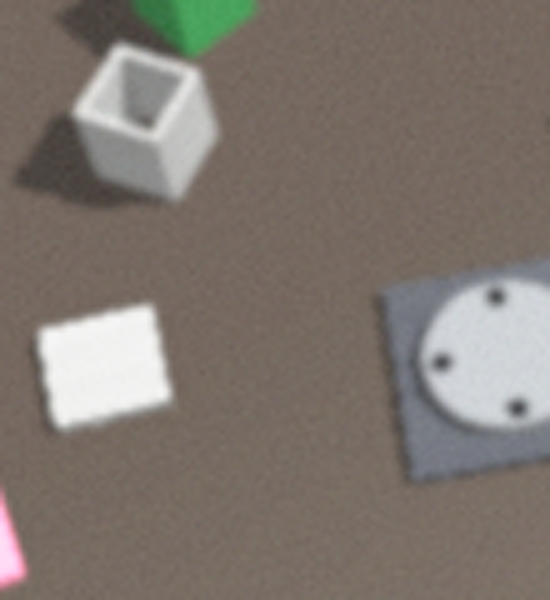

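View pics/c2.png

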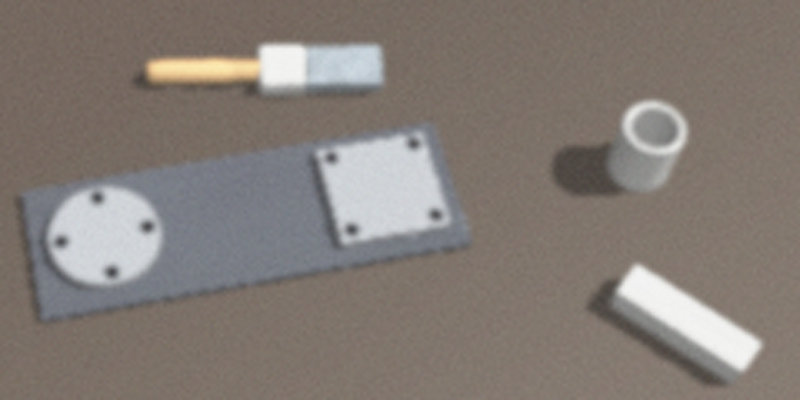

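The crops show the tube top at roughly (118,42)–(155,138) and the cap corners at (38,328)–(173,400). They also show both feet, the pipe mouth at (654,130) and the tie top at (638,264)–(742,372).

```bash
python3 - <<'E'
from h import *
np.set_printoptions(precision=4,suppress=True)
def g(pts,o,s,z): return w('scene0.png',[((p[0]+.5)/s-.5+o[0],(p[1]+.5)/s-.5+o[1]) for p in pts],z)[:,:2]
A=((190,140),5);B=((260,140),3.3333)
def rep(n,q):
    e=np.roll(q,-1,0)-q; print(n,q.mean(0),'edges',np.linalg.norm(e,axis=1),'ang',np.degrees(np.arctan2(e[:,1],e[:,0])))
rep('tube',g([(118,42),(203,68),(155,138),(75,112)],*A,.06))
rep('cap',g([(38,328),(155,303),(173,400),(60,428)],*A,.01))
rep('sqf',g([(318,150),(423,130),(450,222),(340,245)],*B,.018))
rep('plate',g([(20,193),(432,122),(470,243),(42,320)],*B,.008))
rep('tie',g([(638,264),(763,343),(742,372),(615,293)],*B,.025))
print('rf',g([(104,235)],*B,.018),'pipe',g([(654,130)],*B,.06))
E
```

```text
tube [ 0.4421 -0.3391] edges [0.0523 0.0517 0.0487 0.051 ] ang [  74.7028  -19.3258 -105.986   164.5759]
cap [ 0.5873 -0.3366] edges [0.0634 0.0624 0.0601 0.0645] ang [ 109.2436   19.9968  -68.9227 -157.0529]
sqf [0.5019 0.0981] edges [0.0905 0.0905 0.092  0.0916] ang [ 107.5244   14.7702  -71.8061 -166.0963]
plate [ 0.5355 -0.0131] edges [0.3506 0.1198 0.348  0.1192] ang [ 106.3945   15.5101  -73.6988 -163.2616]
tie [0.6062 0.3366] edges [0.1104 0.0317 0.1105 0.0336] ang [  56.0913  -35.0337 -122.926   144.9609]
rf [[ 0.567  -0.1231]] pipe [[0.4573 0.3104]]
```

```bash
cat >> h.py <<'E'
def goal(x,y,z,yaw):
    s=robot.get_obs(); T=rotm(s['tcp_rot']); d=np.array([x,y,z])-s['tool_pos']
    y0=np.degrees(np.arctan2(T[1,0],T[0,0])); t=(y0-yaw+180)%360-180
    print('travel',(T.T@d).round(4),'turn',round(t,1),'dist',np.linalg.norm(d).round(3))
E
python3 -c "
from h import *
goal(.425,-.339,.16,-16.5)"
```

```text
travel [ 0.2367 -0.135   0.0706] turn 42.1 dist 0.282
```

```bash
python3 -m handwheel '[{"travel":[0.12,-0.068,0.06],"yaw":20,"grip":-1},{"travel":[0.253,-0.140,0.07],"yaw":42,"grip":-1},{"travel":[0.253,-0.140,0.07],"yaw":42,"grip":-1},{"travel":[0.253,-0.140,0.07],"yaw":42,"grip":-1},{"travel":[0.253,-0.140,0.07],"yaw":42,"grip":-1},{"travel":[0.253,-0.140,0.07],"yaw":42,"grip":-1},{"travel":[0.253,-0.140,0.07],"yaw":42,"grip":-1},{"travel":[0.253,-0.140,0.07],"yaw":42,"grip":-1},{"travel":[0.253,-0.140,0.07],"yaw":42,"grip":-1}]' 40; python3 - <<'E'
from h import *
snap('wrist','w1.png'); goal(.442,-.339,.02,-16.5)
E
```

```text
clock: 1.27
tool_pos: [0.4372, -0.3292, 0.1617]
tcp_rot: [3.141, -0.0, -0.288]
contact_force: [0.2, 0.6, -0.4]
gripper_width: 0.0854
grip_force: 0.0
travel [0.0073 0.0081 0.1416] turn 0.0 dist 0.142
```

View pics/w1.png

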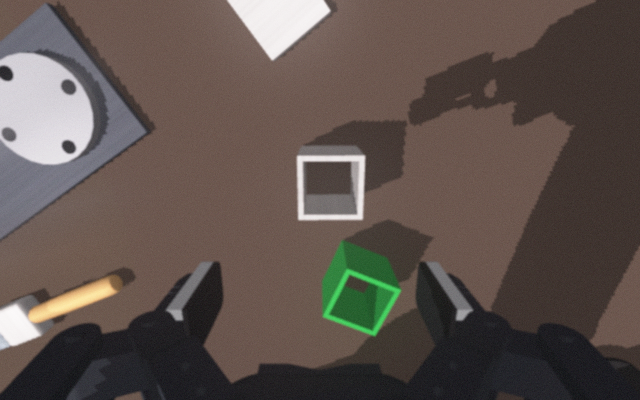

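The tube is already square in the wrist view, with its outer top at (298..364, 155..219).

```bash
python3 - <<'E'
from h import *
q=w('w1.png',[(297.5,155),(364.5,155),(364,219.5),(298,219.5)],.06); print(q,q.mean(0)); print(np.diff(q,axis=0))
m=q.mean(0); print(w('w1.png',[(45,108)],.018)); goal(m[0],m[1],.02,-16.5)
E
```

```text
[[ 0.47816971 -0.32503326  0.06      ]
 [ 0.4642334  -0.37221781  0.06      ]
 [ 0.41558537 -0.35954065  0.06      ]
 [ 0.43014097 -0.31026618  0.06      ]] [ 0.44703236 -0.34176447  0.06      ]
[[-0.01393632 -0.04718455  0.        ]
 [-0.04864803  0.01267716  0.        ]
 [ 0.0145556   0.04927447  0.        ]]
[[ 0.56904966 -0.13215921  0.018     ]]
travel [0.0129 0.0094 0.1416] turn 0.0 dist 0.142
```

```bash
python3 -m handwheel '[{"travel":[0.011,0.009,0.05],"yaw":0,"grip":-1},{"travel":[0.011,0.009,0.1],"yaw":0,"grip":-1},{"travel":[0.011,0.009,0.142],"yaw":0,"grip":-1},{"travel":[0.011,0.009,0.142],"yaw":0,"grip":-1},{"travel":[0.011,0.009,0.142],"yaw":0,"grip":1},{"travel":[0.011,0.009,0.142],"yaw":0,"grip":1},{"travel":[0.011,0.009,0.142],"yaw":0,"grip":1},{"travel":[0.011,0.009,0.142],"yaw":0,"grip":1},{"travel":[0.011,0.009,0.142],"yaw":0,"grip":1},{"travel":[0.011,0.009,0.142],"yaw":0,"grip":1}]' 40; python3 - <<'E'
from h import *
snap('wrist','w2.png'); goal(.5025,.0975,.14,16.4)
E
```

```text
clock: 2.58
tool_pos: [0.4474, -0.3414, 0.0223]
tcp_rot: [3.139, -0.004, -0.286]
contact_force: [-0.7, 0.0, 7.5]
gripper_width: 0.0498
grip_force: 43.0
travel [-0.0705 -0.4363 -0.119 ] turn -32.8 dist 0.458
```

View pics/w2.png

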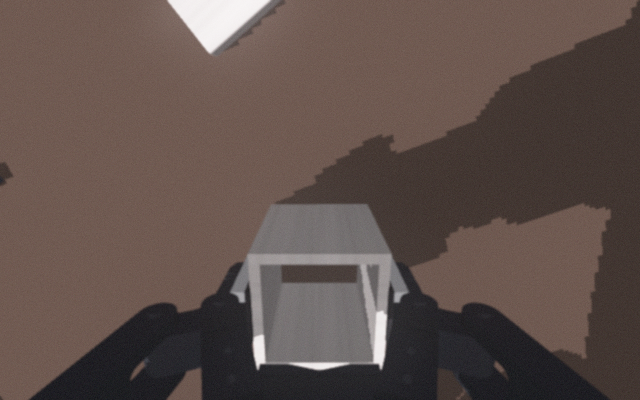

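The tube is gripped square. The front edge of its top is at row ~258 and the back edge at ~364.

```bash
python3 - <<'E'
from h import *
q=w('w2.png',[(320,259),(320,364),(248,259),(391,259)],.06); s=robot.get_obs(); print(((q-s['tool_pos'])@rotm(s['tcp_rot'])).round(4), q.mean(0))
E
```

```text
[[ 0.0232  0.0005 -0.0376]
 [-0.0212  0.0006 -0.0378]
 [ 0.0232 -0.0244 -0.0377]
 [ 0.0232  0.025  -0.0375]] [ 0.45868273 -0.3450639   0.06      ]
```

```bash
python3 -m handwheel '[{"travel":[0,0,-0.05],"yaw":0,"grip":1},{"travel":[-0.01,-0.04,-0.1],"yaw":0,"grip":1},{"travel":[-0.02,-0.10,-0.119],"yaw":-6,"grip":1},{"travel":[-0.03,-0.16,-0.119],"yaw":-12,"grip":1},{"travel":[-0.04,-0.22,-0.119],"yaw":-18,"grip":1},{"travel":[-0.05,-0.28,-0.119],"yaw":-24,"grip":1},{"travel":[-0.055,-0.34,-0.119],"yaw":-30,"grip":1},{"travel":[-0.065,-0.395,-0.119],"yaw":-32.8,"grip":1},{"travel":[-0.0705,-0.4363,-0.119],"yaw":-32.8,"grip":1},{"travel":[-0.0705,-0.4363,-0.119],"yaw":-32.8,"grip":1},{"travel":[-0.0705,-0.4363,-0.119],"yaw":-32.8,"grip":1},{"travel":[-0.0705,-0.4363,-0.119],"yaw":-32.8,"grip":1}]'; python3 - <<'E'
from h import *
snap('wrist','w3.png'); goal(.5025,.0975,.1,16.4)
E
```

```text
clock: 4.12
tool_pos: [0.501, 0.0976, 0.1381]
tcp_rot: [3.141, 0.0, 0.285]
contact_force: [0.1, 0.5, -4.3]
gripper_width: 0.0496
grip_force: 44.4
travel [0.0013 0.0005 0.0382] turn -0.1 dist 0.038
```

View pics/w3.png

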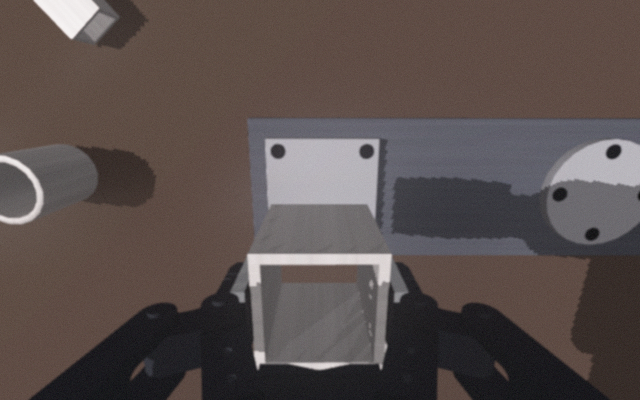

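The foot's far edge is at row 138 between columns 265 and 380, and the plate edge is at row 119. The round foot centre is at about (606,191).

```bash
python3 - <<'E'
from h import *
s=robot.get_obs(); Tm=rotm(s['tcp_rot'])
f=lambda p,z:((w('w3.png',p,z)-s['tool_pos'])@Tm*1000).round(1)[:,:2]
print(f([(265,138.5),(381,138.5)],.018)); print(f([(249,119),(600,119),(640,119)],.008)); print(f([(606,191)],.018))
E
```

```text
[[ 47.8 -41.7]
 [ 47.9  48.6]]
[[ 62.  -55.3]
 [ 62.3 223.7]
 [ 62.4 255.5]]
[[  5.8 234.5]]
```

```bash
python3 -m handwheel '[{"travel":[0.0015,0.003,0.05],"yaw":0,"grip":1},{"travel":[0.0015,0.003,0.085],"yaw":0,"grip":1},{"travel":[0.0015,0.003,0.093],"yaw":0,"grip":1},{"travel":[0.0015,0.003,0.098],"yaw":0,"grip":1},{"travel":[0.0015,0.003,0.098],"yaw":0,"grip":1},{"travel":[0.0015,0.003,0.098],"yaw":0,"grip":1}]'; python3 - <<'E'
from h import *
snap('wrist','w4.png'); s=robot.get_obs(); Tm=rotm(s['tcp_rot'])
d=cv2.imread('pics/w4.png'); cv2.imwrite('pics/w4c.png',d)
E
```

```text
clock: 4.92
tool_pos: [0.5049, 0.0962, 0.042]
tcp_rot: [3.141, -0.003, 0.286]
contact_force: [0.9, -0.4, -4.3]
gripper_width: 0.0495
grip_force: 44.3
```

View pics/w4.png

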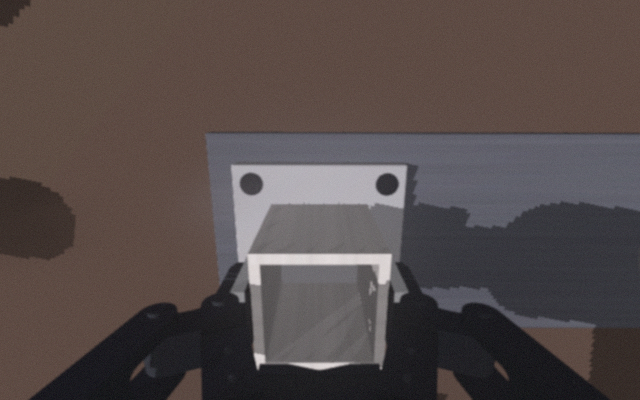

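```bash
python3 - <<'E'
from h import *
s=robot.get_obs(); Tm=rotm(s['tcp_rot'])
f=lambda p,z:((w('w4.png',p,z)-s['tool_pos'])@Tm*1000).round(1)
print(f([(232,164.5),(407,164.5)],.018)); print(f([(272,205),(370,205)],.0197));print(f([(248,258.5),(391,258.5),(320,364)],.0797))
E
```

```text
[[ 45.  -43.4  23.8]
 [ 45.1  44.9  23.9]]
[[ 24.2 -23.8  22.1]
 [ 24.2  26.9  22.1]]
[[ 23.4 -24.  -37.9]
 [ 23.5  25.4 -37.9]
 [-21.1   0.9 -38. ]]
```

```bash
python3 -m handwheel '[{"travel":[0,0,0.0025],"yaw":0,"grip":1},{"travel":[0,0,0.0025],"yaw":0,"grip":1},{"travel":[0,0,0.0025],"yaw":0,"grip":-1},{"travel":[0,0,0.0025],"yaw":0,"grip":-1},{"travel":[0,0,0.0025],"yaw":0,"grip":-1},{"travel":[0,0,0.0025],"yaw":0,"grip":-1},{"travel":[0,0,-0.05],"yaw":0,"grip":-1},{"travel":[0,0,-0.11],"yaw":0,"grip":-1},{"travel":[0,0,-0.11],"yaw":0,"grip":-1},{"travel":[0,0,-0.11],"yaw":0,"grip":-1}]'; python3 - <<'E'
from h import *
goal(.4573,.3104,.16,16.4)
E
```

```text
clock: 6.22
tool_pos: [0.5034, 0.0962, 0.1501]
tcp_rot: [3.142, 0.0, 0.286]
contact_force: [0.5, -0.2, 0.5]
gripper_width: 0.085
grip_force: 0.0
travel [ 0.0162 -0.2185 -0.0099] turn -0.0 dist 0.219
```

```bash
python3 -m handwheel '[{"travel":[0.004,-0.055,-0.01],"yaw":0,"grip":-1},{"travel":[0.008,-0.11,-0.01],"yaw":0,"grip":-1},{"travel":[0.012,-0.165,-0.01],"yaw":0,"grip":-1},{"travel":[0.016,-0.2185,-0.01],"yaw":0,"grip":-1},{"travel":[0.016,-0.2185,-0.01],"yaw":0,"grip":-1},{"travel":[0.016,-0.2185,-0.01],"yaw":0,"grip":-1},{"travel":[0.016,-0.2185,-0.01],"yaw":0,"grip":-1}]'; python3 - <<'E'
from h import *
snap('wrist','w5.png')
E
```

```text
clock: 7.1
tool_pos: [0.4572, 0.309, 0.1593]
tcp_rot: [3.141, 0.002, 0.285]
contact_force: [-0.0, 0.5, 0.1]
gripper_width: 0.0848
grip_force: 0.0
```

View pics/w5.png

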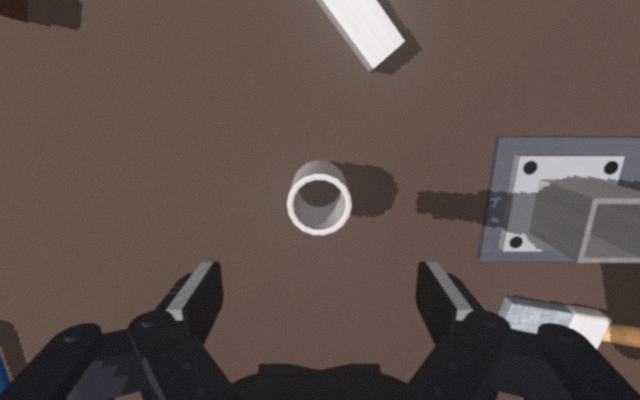

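The pipe mouth is at (319.5,204.5), and the tube stands on its foot.

```bash
python3 - <<'E'
from h import *
q=w('w5.png',[(319.5,204.5),(319.5,173),(319.5,236)],.06); print(q); goal(q[0,0],q[0,1],.021,16.4)
E
```

```text
[[0.4578427  0.30834992 0.06      ]
 [0.48121165 0.31522242 0.06      ]
 [0.43306901 0.3010643  0.06      ]]
travel [0.0004 0.0008 0.1387] turn -0.1 dist 0.139
```

```bash
python3 -m handwheel '[{"travel":[0.0005,0.001,0.05],"yaw":0,"grip":-1},{"travel":[0.0005,0.001,0.1],"yaw":0,"grip":-1},{"travel":[0.0005,0.001,0.139],"yaw":0,"grip":-1},{"travel":[0.0005,0.001,0.139],"yaw":0,"grip":-1},{"travel":[0.0005,0.001,0.139],"yaw":0,"grip":1},{"travel":[0.0005,0.001,0.139],"yaw":0,"grip":1},{"travel":[0.0005,0.001,0.139],"yaw":0,"grip":1},{"travel":[0.0005,0.001,0.139],"yaw":0,"grip":1},{"travel":[0.0005,0.001,0.139],"yaw":0,"grip":1},{"travel":[0.0005,0.001,0.139],"yaw":0,"grip":1}]' 40; python3 - <<'E'
from h import *
snap('wrist','w6.png');goal(.569,-.125,.20,16.4)
E
```

```text
clock: 8.4
tool_pos: [0.4601, 0.3102, 0.0243]
tcp_rot: [-3.142, -0.005, 0.286]
contact_force: [0.2, -1.5, 6.3]
gripper_width: 0.049
grip_force: 42.6
travel [-0.0177  0.4482 -0.1758] turn 0.0 dist 0.482
```

```bash
python3 -m handwheel '[{"travel":[0,0,-0.06],"yaw":0,"grip":1},{"travel":[0,0,-0.12],"yaw":0,"grip":1},{"travel":[0,0.04,-0.165],"yaw":0,"grip":1},{"travel":[-0.004,0.1,-0.176],"yaw":0,"grip":1},{"travel":[-0.007,0.16,-0.176],"yaw":0,"grip":1},{"travel":[-0.010,0.22,-0.176],"yaw":0,"grip":1},{"travel":[-0.012,0.28,-0.176],"yaw":0,"grip":1},{"travel":[-0.015,0.34,-0.176],"yaw":0,"grip":1},{"travel":[-0.018,0.4,-0.176],"yaw":0,"grip":1},{"travel":[-0.018,0.448,-0.176],"yaw":0,"grip":1},{"travel":[-0.018,0.448,-0.12],"yaw":0,"grip":1},{"travel":[-0.018,0.448,-0.09],"yaw":0,"grip":1}]'; python3 -m handwheel '[{"travel":[0,0,0.01],"yaw":0,"grip":1},{"travel":[0,0,0.01],"yaw":0,"grip":1},{"travel":[0,0,0.01],"yaw":0,"grip":1},{"travel":[0,0,0.01],"yaw":0,"grip":1}]';  python3 - <<'E'
from h import *
snap('wrist','w7.png');goal(.5697,-.1252,.0425,16.4)
E
```

```text
clock: 9.95
tool_pos: [0.5652, -0.1254, 0.1079]
tcp_rot: [-3.138, 0.004, 0.285]
contact_force: [0.3, 1.2, -4.5]
gripper_width: 0.049
grip_force: 44.3
clock: 10.45
tool_pos: [0.5684, -0.1256, 0.1034]
tcp_rot: [3.14, -0.003, 0.287]
contact_force: [0.1, -0.6, -4.1]
gripper_width: 0.0489
grip_force: 44.4
travel [0.0014 0.     0.0605] turn 0.0 dist 0.061
```

View pics/w7.png

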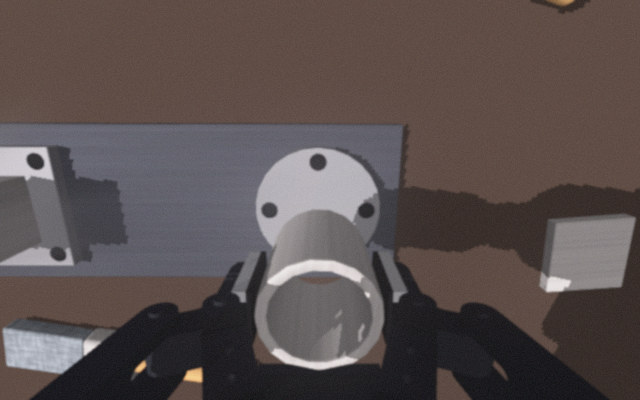

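The round foot's far edge is at (318,149), with its sides at columns 256 and 380. The pipe mouth spans (254..384, 259..368).

```bash
python3 - <<'E'
from h import *
s=robot.get_obs(); Tm=rotm(s['tcp_rot'])
f=lambda p,z:((w('w7.png',p,z)-s['tool_pos'])@Tm*1000).round(1)
print(f([(318,149),(256,205),(380,205)],.018)); print(f([(405,124)],.008));print(f([(319,259),(319,368),(254,310),(384,310)],s['tool_pos'][2]+.036))
E
```

```text
[[ 44.7  -0.2  85.1]
 [  4.8 -44.6  84.9]
 [  4.8  44.3  85.1]]
[[60.8 60.4 95.2]]
[[ 22.2   0.5 -35.9]
 [-25.    0.5 -36.1]
 [  1.5 -23.6 -36. ]
 [  1.4  24.6 -36. ]]
```

```bash
python3 -m handwheel '[{"travel":[0.0015,0,0.04],"yaw":0,"grip":1},{"travel":[0.0015,0,0.055],"yaw":0,"grip":1},{"travel":[0.0015,0,0.061],"yaw":0,"grip":1},{"travel":[0.0015,0,0.061],"yaw":0,"grip":1},{"travel":[0.0015,0,0.061],"yaw":0,"grip":1}]'
```

```text
clock: 11.12
tool_pos: [0.5694, -0.1252, 0.0423]
tcp_rot: [3.141, -0.001, 0.286]
contact_force: [-4.6, 1.4, 6.6]
gripper_width: 0.0491
grip_force: 45.2
```

```bash
python3 -m handwheel '[{"travel":[0,0,0],"yaw":0,"grip":-1},{"travel":[0,0,0],"yaw":0,"grip":-1},{"travel":[0,0,0],"yaw":0,"grip":-1},{"travel":[0,0,0],"yaw":0,"grip":-1},{"travel":[0,0,-0.06],"yaw":0,"grip":-1},{"travel":[0,0,-0.12],"yaw":0,"grip":-1},{"travel":[0,0,-0.12],"yaw":0,"grip":-1}]'; python3 - <<'E'
from h import *
goal(.606,.337,.15,56.5)
E
```

```text
clock: 12.0
tool_pos: [0.5726, -0.1263, 0.1677]
tcp_rot: [3.134, -0.01, 0.286]
contact_force: [0.7, -0.4, 0.2]
gripper_width: 0.0857
grip_force: 0.0
travel [ 0.1627 -0.4351  0.0161] turn -40.1 dist 0.465
```

```bash
python3 -m handwheel '[{"travel":[0.02,-0.055,0],"yaw":-5,"grip":-1},{"travel":[0.04,-0.11,0],"yaw":-10,"grip":-1},{"travel":[0.06,-0.165,0],"yaw":-15,"grip":-1},{"travel":[0.08,-0.22,0],"yaw":-20,"grip":-1},{"travel":[0.1,-0.275,0],"yaw":-25,"grip":-1},{"travel":[0.12,-0.33,0],"yaw":-30,"grip":-1},{"travel":[0.14,-0.385,0.01],"yaw":-36,"grip":-1},{"travel":[0.163,-0.435,0.016],"yaw":-40,"grip":-1},{"travel":[0.163,-0.435,0.016],"yaw":-40,"grip":-1},{"travel":[0.163,-0.435,0.016],"yaw":-40,"grip":-1},{"travel":[0.163,-0.435,0.016],"yaw":-40,"grip":-1},{"travel":[0.163,-0.435,0.016],"yaw":-40,"grip":-1}]';python3 - <<'E'
from h import *
snap('wrist','w8.png')
E
```

```text
clock: 13.5
tool_pos: [0.6025, 0.3372, 0.1446]
tcp_rot: [3.141, -0.0, 0.983]
contact_force: [0.3, -1.1, 0.1]
gripper_width: 0.0856
grip_force: 0.0
```

View pics/w8.png

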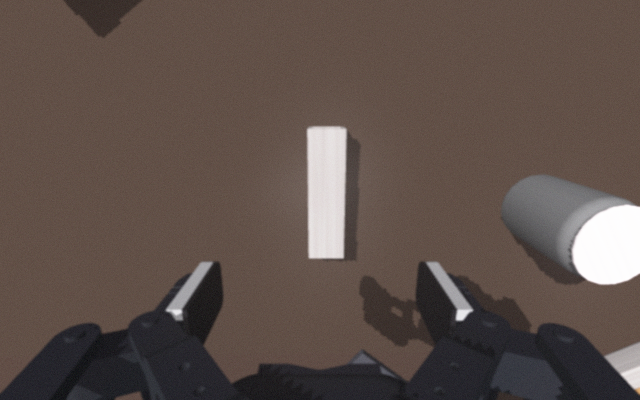

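The tie is aligned, with its far end at (327,128) and near end at (326,258). The tin's top centre is at (608,245).

```bash
python3 - <<'E'
from h import *
s=robot.get_obs(); Tm=rotm(s['tcp_rot'])
f=lambda p,z:((w('w8.png',p,z)-s['tool_pos'])@Tm*1000).round(1)
print(f([(327,128),(326,258),(307,190),(346,190)],.025));print(f([(608,245)],.09),s['tool_pos'][2])
E
```

```text
[[ 55.5   6.8 119.7]
 [-54.7   6.8 119.7]
 [  6.2  -9.1 119.7]
 [  6.2  22.6 119.7]]
[[-13.2 186.6  54.7]] 0.1446882451980452
```

```bash
python3 -m handwheel '[{"travel":[0,0.0067,0.05],"yaw":0,"grip":-1},{"travel":[0,0.0067,0.1],"yaw":0,"grip":-1},{"travel":[0,0.0067,0.13],"yaw":0,"grip":-1},{"travel":[0,0.0067,0.1385],"yaw":0,"grip":-1},{"travel":[0,0.0067,0.1385],"yaw":0,"grip":1},{"travel":[0,0.0067,0.1385],"yaw":0,"grip":1},{"travel":[0,0.0067,0.1385],"yaw":0,"grip":1},{"travel":[0,0.0067,0.1385],"yaw":0,"grip":1},{"travel":[0,0.0067,0.1385],"yaw":0,"grip":1},{"travel":[0,0.0067,0.1385],"yaw":0,"grip":1},{"travel":[0,0.0067,0.1385],"yaw":0,"grip":1}]' 40;python3 - <<'E'
from h import *
snap('wrist','w9.png'); goal(.5373,-.0149,.16,106.4)
E
```

```text
clock: 14.92
tool_pos: [0.6091, 0.3353, 0.008]
tcp_rot: [3.14, -0.003, 0.984]
contact_force: [-0.8, -1.1, 5.7]
gripper_width: 0.0289
grip_force: 42.4
travel [-0.331   0.1342 -0.1526] turn -50.0 dist 0.388
```

```bash
python3 -m handwheel '[{"travel":[0,0,-0.06],"yaw":0,"grip":1},{"travel":[0,0,-0.12],"yaw":0,"grip":1},{"travel":[-0.05,0.02,-0.15],"yaw":-7,"grip":1},{"travel":[-0.105,0.043,-0.153],"yaw":-14,"grip":1},{"travel":[-0.16,0.065,-0.153],"yaw":-21,"grip":1},{"travel":[-0.215,0.088,-0.153],"yaw":-28,"grip":1},{"travel":[-0.27,0.11,-0.153],"yaw":-36,"grip":1},{"travel":[-0.31,0.125,-0.153],"yaw":-44,"grip":1},{"travel":[-0.331,0.134,-0.153],"yaw":-50,"grip":1},{"travel":[-0.331,0.134,-0.13],"yaw":-50,"grip":1},{"travel":[-0.331,0.134,-0.1],"yaw":-50,"grip":1},{"travel":[-0.331,0.134,-0.08],"yaw":-50,"grip":1}]'; python3 -m handwheel '[{"travel":[0,0,0],"yaw":0,"grip":1},{"travel":[0,0,0],"yaw":0,"grip":1},{"travel":[0,0,0],"yaw":0,"grip":1}]'; python3 - <<'E'
from h import *
snap('wrist','w10.png');goal(.5374,-.015,.017,106.4)
E
```

```text
clock: 16.48
tool_pos: [0.5347, -0.015, 0.0835]
tcp_rot: [-3.139, -0.001, 1.857]
contact_force: [0.1, -0.7, -2.7]
gripper_width: 0.0291
grip_force: 41.3
clock: 16.85
tool_pos: [0.5373, -0.0152, 0.0874]
tcp_rot: [3.139, 0.001, 1.857]
contact_force: [0.6, 0.3, -2.3]
gripper_width: 0.0291
grip_force: 41.3
travel [0.0003 0.0001 0.0702] turn 0.0 dist 0.07
```

View pics/w10.png

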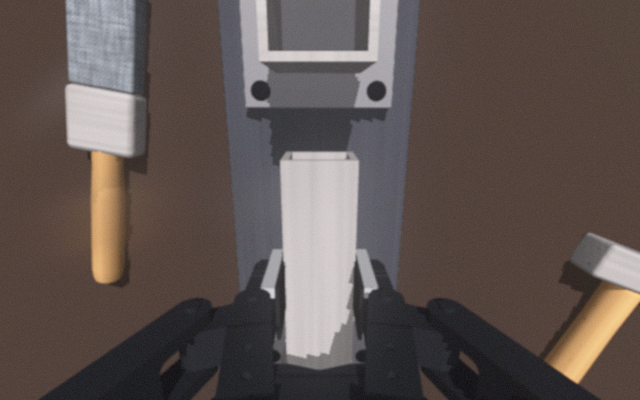

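Here the foot's near edge is at row 107, columns 245..392. The tie's far top edge is at row ~158, columns 281..358.

```bash
python3 - <<'E'
from h import *
s=robot.get_obs(); Tm=rotm(s['tcp_rot'])
f=lambda p,z:((w('w10.png',p,z)-s['tool_pos'])@Tm*1000).round(1)
print(f([(245,107),(392,107)],.018));print(f([(231,150),(407,150)],.008));print(f([(281,159),(358,159)],.1044));print(f([(320,45)],.078))
E
```

```text
[[ 71.4 -44.6  69.1]
 [ 71.5  45.1  69.3]]
[[ 43.8 -57.8  79.1]
 [ 43.9  59.   79.3]]
[[ 53.7 -13.8 -17.3]
 [ 53.7  15.2 -17.2]]
[[96.9  0.9  9.1]]
```

```bash
python3 -m handwheel '[{"travel":[0.002,0,0.04],"yaw":0,"grip":1},{"travel":[0.002,0,0.062],"yaw":0,"grip":1},{"travel":[0.002,0,0.071],"yaw":0,"grip":1},{"travel":[0.002,0,0.072],"yaw":0,"grip":1},{"travel":[0.002,0,0.072],"yaw":0,"grip":1},{"travel":[0.002,0,0.072],"yaw":0,"grip":1}]'
```

```text
clock: 17.65
tool_pos: [0.5367, -0.0134, 0.0159]
tcp_rot: [3.14, 0.001, 1.857]
contact_force: [-4.8, -0.3, 6.6]
gripper_width: 0.0293
grip_force: 42.5
```

```bash
python3 -m handwheel '[{"travel":[0,0,0],"yaw":0,"grip":-1},{"travel":[0,0,0],"yaw":0,"grip":-1},{"travel":[0,0,0],"yaw":0,"grip":-1},{"travel":[0,0,0],"yaw":0,"grip":-1},{"travel":[0,0,-0.05],"yaw":0,"grip":-1},{"travel":[0,0,-0.11],"yaw":0,"grip":-1},{"travel":[0,0,-0.145],"yaw":0,"grip":-1},{"travel":[0,0,-0.145],"yaw":0,"grip":-1},{"travel":[0,0,-0.145],"yaw":0,"grip":-1}]'; python3 - <<'E'
from h import *
goal(.5873,-.3366,.13,20.5)
E
```

```text
clock: 18.77
tool_pos: [0.535, -0.0131, 0.1577]
tcp_rot: [-3.14, -0.001, 1.857]
contact_force: [-0.4, -0.3, 0.2]
gripper_width: 0.0856
grip_force: 0.0
travel [-0.3251 -0.0411  0.0275] turn 85.9 dist 0.329
```

```bash
python3 -m handwheel '[{"travel":[-0.04,-0.005,0],"yaw":10,"grip":-1},{"travel":[-0.08,-0.01,0],"yaw":20,"grip":-1},{"travel":[-0.12,-0.015,0],"yaw":30,"grip":-1},{"travel":[-0.16,-0.02,0],"yaw":40,"grip":-1},{"travel":[-0.2,-0.025,0],"yaw":50,"grip":-0.4},{"travel":[-0.24,-0.03,0],"yaw":60,"grip":-0.4},{"travel":[-0.28,-0.035,0.01],"yaw":70,"grip":-0.4},{"travel":[-0.325,-0.041,0.027],"yaw":80,"grip":-0.4},{"travel":[-0.325,-0.041,0.027],"yaw":86,"grip":-0.4},{"travel":[-0.325,-0.041,0.027],"yaw":86,"grip":-0.4},{"travel":[-0.325,-0.041,0.027],"yaw":86,"grip":-0.4},{"travel":[-0.325,-0.041,0.027],"yaw":86,"grip":-0.4}]';python3 - <<'E'
from h import *
snap('wrist','w11.png')
E
```

```text
clock: 20.27
tool_pos: [0.5881, -0.336, 0.1317]
tcp_rot: [-3.141, 0.0, 0.358]
contact_force: [-0.3, -0.5, 0.7]
gripper_width: 0.0599
grip_force: 0.0
```

View pics/w11.png

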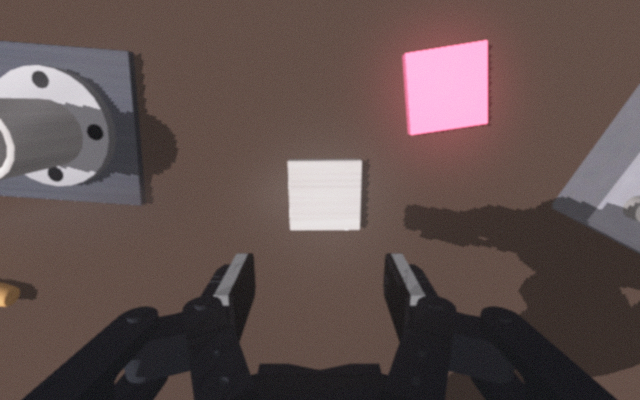

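The cap is at (289..361, 160..230), square to the tool.

```bash
python3 - <<'E'
from h import *
s=robot.get_obs(); Tm=rotm(s['tcp_rot'])
f=lambda p,z:((w('w11.png',p,z)-s['tool_pos'])@Tm*1000).round(1)
print(f([(288.5,160),(361.5,160),(361,230),(289.5,230)],.01))
E
```

```text
[[ 30.7 -24.1 122. ]
 [ 30.8  34.2 122. ]
 [-29.1  36.1 122. ]
 [-29.2 -24.8 122. ]]
```

```bash
python3 -m handwheel '[{"travel":[0.0008,0.0053,0.05],"yaw":0,"grip":-0.52},{"travel":[0.0008,0.0053,0.1],"yaw":0,"grip":-0.52},{"travel":[0.0008,0.0053,0.115],"yaw":0,"grip":-0.52},{"travel":[0.0008,0.0053,0.121],"yaw":0,"grip":-0.52},{"travel":[0.0008,0.0053,0.126],"yaw":0,"grip":-0.52},{"travel":[0.0008,0.0053,0.126],"yaw":0,"grip":-0.52},{"travel":[0.0008,0.0053,0.126],"yaw":0,"grip":-0.52},{"travel":[0.0008,0.0053,0.126],"yaw":0,"grip":-0.52}]'; python3 -m handwheel '[{"travel":[0,0,0.002],"yaw":0,"grip":-0.52},{"travel":[0,0,0.002],"yaw":0,"grip":-0.52},{"travel":[0,0,0.002],"yaw":0,"grip":-0.52}]'
```

```text
clock: 21.32
tool_pos: [0.5911, -0.3416, 0.0067]
tcp_rot: [3.14, -0.001, 0.356]
contact_force: [0.7, 0.1, -0.3]
gripper_width: 0.0651
grip_force: 0.0
clock: 21.7
tool_pos: [0.5906, -0.3412, 0.0037]
tcp_rot: [-3.141, 0.0, 0.356]
contact_force: [-0.3, -0.2, 1.0]
gripper_width: 0.0651
grip_force: 0.0
```

```bash
for i in 1 ; do python3 -m handwheel '[{"travel":[0,0,0.002],"yaw":0,"grip":-0.52},{"travel":[0,0,0.003],"yaw":0,"grip":-0.52},{"travel":[0,0,0.003],"yaw":0,"grip":-0.52},{"travel":[0,0,0.003],"yaw":0,"grip":-0.52}]'; python3 -m handwheel '[{"travel":[0,0,0.002],"yaw":0,"grip":-0.52},{"travel":[0,0,0.002],"yaw":0,"grip":-0.52},{"travel":[0,0,0.002],"yaw":0,"grip":-0.52}]'; done
```

```text
clock: 22.2
tool_pos: [0.5907, -0.3413, 0.0008]
tcp_rot: [-3.142, -0.0, 0.356]
contact_force: [-0.0, -0.0, -0.6]
gripper_width: 0.0649
grip_force: 0.0
clock: 22.58
tool_pos: [0.5906, -0.3413, -0.0013]
tcp_rot: [-3.141, 0.0, 0.356]
contact_force: [-0.0, 0.0, 0.3]
gripper_width: 0.0649
grip_force: 0.0
```

```bash
python3 -m handwheel '[{"travel":[0,0,0.001],"yaw":0,"grip":-0.52},{"travel":[0,0,0.002],"yaw":0,"grip":-0.52},{"travel":[0,0,0.002],"yaw":0,"grip":-0.52},{"travel":[0,0,0.002],"yaw":0,"grip":-0.52}]'
```

```text
clock: 23.08
tool_pos: [0.5907, -0.3413, -0.0032]
tcp_rot: [-3.142, 0.0, 0.356]
contact_force: [-0.1, 0.6, -0.4]
gripper_width: 0.0648
grip_force: 0.0
```

Still free; I'll close here and test the lift.

```bash
python3 -m handwheel '[{"travel":[0,0,0],"yaw":0,"grip":1},{"travel":[0,0,0],"yaw":0,"grip":1},{"travel":[0,0,0],"yaw":0,"grip":1},{"travel":[0,0,0],"yaw":0,"grip":1},{"travel":[0,0,0],"yaw":0,"grip":1}]' 40;  python3 -m handwheel '[{"travel":[0,0,-0.03],"yaw":0,"grip":1},{"travel":[0,0,-0.08],"yaw":0,"grip":1},{"travel":[0,0,-0.14],"yaw":0,"grip":1},{"travel":[0,0,-0.18],"yaw":0,"grip":1},{"travel":[0,0,-0.18],"yaw":0,"grip":1},{"travel":[0,0,-0.18],"yaw":0,"grip":1}]'; python3 - <<'E'
from h import *
goal(.5045,.0957,.175,16.4)
E
```

```text
clock: 23.7
tool_pos: [0.5909, -0.3414, -0.0028]
tcp_rot: [3.141, -0.0, 0.356]
contact_force: [0.8, -0.3, 2.8]
gripper_width: 0.0588
grip_force: 45.3
clock: 24.45
tool_pos: [0.5893, -0.3404, 0.1735]
tcp_rot: [-3.138, 0.003, 0.356]
contact_force: [0.2, -0.8, -3.4]
gripper_width: 0.0589
grip_force: 44.6
travel [ 0.0725 -0.4383 -0.    ] turn 4.0 dist 0.444
```

```bash
python3 -m handwheel '[{"travel":[0.01,-0.055,0],"yaw":0,"grip":1},{"travel":[0.02,-0.11,0],"yaw":0,"grip":1},{"travel":[0.03,-0.165,0],"yaw":0,"grip":1},{"travel":[0.037,-0.22,0],"yaw":2,"grip":1},{"travel":[0.046,-0.275,0],"yaw":4,"grip":1},{"travel":[0.055,-0.33,0],"yaw":4,"grip":1},{"travel":[0.063,-0.385,0],"yaw":4,"grip":1},{"travel":[0.0725,-0.4383,0],"yaw":4,"grip":1},{"travel":[0.0725,-0.4383,0.03],"yaw":4,"grip":1},{"travel":[0.0725,-0.4383,0.06],"yaw":4,"grip":1},{"travel":[0.0725,-0.4383,0.06],"yaw":4,"grip":1},{"travel":[0.0725,-0.4383,0.06],"yaw":4,"grip":1}]'; python3 - <<'E'
from h import *
snap('wrist','w12.png');goal(.5045,.0957,.0755,16.4)
E
```

```text
clock: 25.95
tool_pos: [0.5053, 0.0946, 0.116]
tcp_rot: [-3.141, 0.002, 0.286]
contact_force: [-0.1, -0.3, -3.2]
gripper_width: 0.0587
grip_force: 44.9
travel [-0.0013 -0.0015  0.0417] turn -0.0 dist 0.042
```

View pics/w12.png

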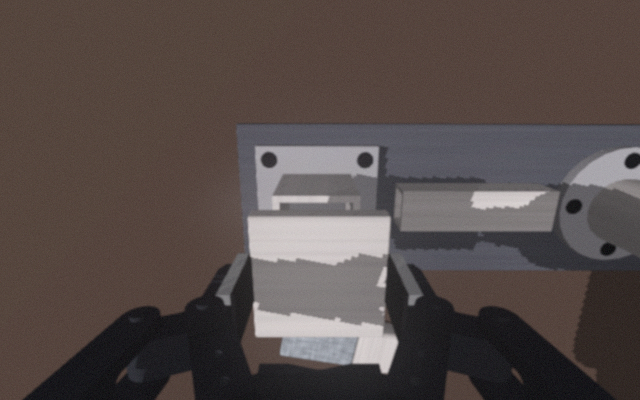

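The tube top's far edge is at row ~196, columns 272..361. The cap's top face spans rows 216..336, and the foot's far edge is at row 146, columns 255..379.

```bash
python3 - <<'E'
from h import *
s=robot.get_obs(); Tm=rotm(s['tcp_rot'])
f=lambda p,z:((w('w12.png',p,z)-s['tool_pos'])@Tm*1000).round(1)[:,:2]
print(f([(272.5,196),(361,196)],.078),f([(255,146.5),(379,146.5)],.018));z=s['tool_pos'][2]+.0128;print(f([(248.5,216),(390,216),(384,336),(255,336)],z))
E
```

```text
[[ 23.6 -26. ]
 [ 23.6  23.7]] [[ 43.5 -45.9]
 [ 43.6  43.1]]
[[ 29.8 -28.6]
 [ 29.9  29. ]
 [-28.4  30. ]
 [-28.5 -29.2]]
```

```bash
python3 -m handwheel '[{"travel":[-0.002,-0.0015,0.02],"yaw":0,"grip":1},{"travel":[-0.002,-0.0015,0.034],"yaw":0,"grip":1},{"travel":[-0.002,-0.0015,0.0395],"yaw":0,"grip":1},{"travel":[-0.002,-0.0015,0.0405],"yaw":0,"grip":1},{"travel":[-0.002,-0.0015,0.0405],"yaw":0,"grip":1},{"travel":[-0.002,-0.0015,0.0405],"yaw":0,"grip":1}]'
```

```text
clock: 26.75
tool_pos: [0.504, 0.0957, 0.077]
tcp_rot: [3.141, -0.001, 0.286]
contact_force: [0.1, 0.7, -3.5]
gripper_width: 0.0585
grip_force: 44.9
```

```bash
python3 -m handwheel '[{"travel":[0,0,0.001],"yaw":0,"grip":1},{"travel":[0,0,0.002],"yaw":0,"grip":1},{"travel":[0,0,0.002],"yaw":0,"grip":1},{"travel":[0,0,0.002],"yaw":0,"grip":1}]'
```

```text
clock: 27.25
tool_pos: [0.5038, 0.0957, 0.0751]
tcp_rot: [3.141, -0.0, 0.286]
contact_force: [-3.9, -0.9, 5.2]
gripper_width: 0.0584
grip_force: 45.7
```

```bash
python3 -m handwheel '[{"travel":[0,0,0],"yaw":0,"grip":-0.6},{"travel":[0,0,0],"yaw":0,"grip":-0.9},{"travel":[0,0,0],"yaw":0,"grip":-1},{"travel":[0,0,0],"yaw":0,"grip":-1},{"travel":[0,0,0],"yaw":0,"grip":-1},{"travel":[0,0,-0.03],"yaw":0,"grip":-1},{"travel":[0,0,-0.07],"yaw":0,"grip":-1},{"travel":[0,0,-0.12],"yaw":0,"grip":-1},{"travel":[-0.05,0,-0.16],"yaw":0,"grip":-1},{"travel":[-0.05,0,-0.16],"yaw":0,"grip":-1},{"travel":[-0.05,0,-0.16],"yaw":0,"grip":-1}]'; python3 - <<'E'
from h import *
snap('wrist','w13.png')
s=robot.get_obs(); Tm=rotm(s['tcp_rot']); print(s['tool_pos'],s['contact_force'])
E
```

```text
clock: 28.62
tool_pos: [0.4555, 0.0816, 0.234]
tcp_rot: [-3.142, -0.0, 0.286]
contact_force: [-0.0, 0.5, 0.2]
gripper_width: 0.0856
grip_force: 0.0
[0.4552304  0.08161315 0.23286831] [-0.09752179  0.24342809 -0.47030653]
```

View pics/w13.png

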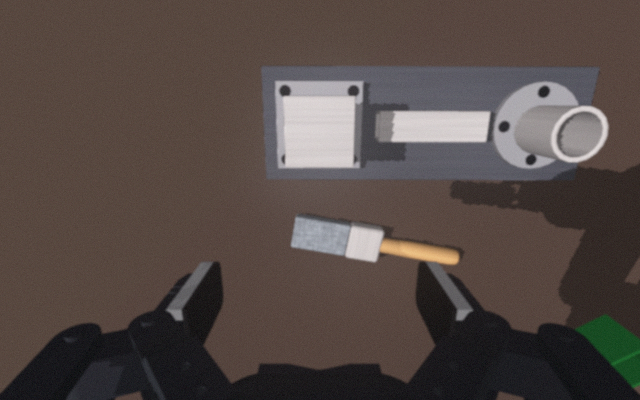

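The final view shows the cap at (283..356, 96..167), the tie top at (377..490, 111..142), the pipe mouth at (580,134) and the round foot at (537,125). I'll check these numerically.

```bash
python3 - <<'E'
from h import *
s=robot.get_obs(); Tm=rotm(s['tcp_rot'])
f=lambda p,z:((w('w13.png',p,z)-s['tool_pos'])@Tm*1000).mean(0).round(1)[:2]
print('foot',f([(276,82),(364,82),(360,168),(278,168)],.018),'cap',f([(283,96),(355,96),(355,167),(284,167)],.088))
print('plate',f([(262,67),(598,68),(575,180),(268,180)],.008),'tie',f([(376,111),(489,111),(490,142),(377,142)],.033))
print('rf',f([(537,125)],.018),'pipe',f([(580,134)],.078))
E
```

```text
foot [51.2  1.1] cap [50.8  0.8]
plate [ 50.8 116. ] tie [ 52.2 115.6]
rf [ 53.  229.8] pipe [ 49.  230.7]
```

All within tolerance; handing in.

```bash
python3 -c "
from station import robot
print(robot.job_done())"
```

```text
the job is handed in; nothing more can be done
None
```

The weldment is laid out and handed in at about 29 s on the robot's clock; the last wrist picture put the pipe within about 4 mm of centre and the cap and tie within about 2 mm, and the verdict was not shown to me.

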